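# Slide the locked drive sled home on the tester

### The job

Dock the hard drive for testing: with closed fingertips press the orange locking button on the sled, hold it down while sliding the sled with its drive along the rail all the way to the end stop at the grey dock, then let go so that the button springs back up and the sled stays locked there. Only press and push: do not grip or lift anything, and leave everything else on the bench where it is.

Things in the scene. Friction and masses are not known exactly. Their poses are not given: they have to be found in the camera images.
- tester: The drive tester's rail, bolted to the bench: aluminium, 375 long, 70 wide, 22 high (mm). Origin on the bench on the rail's centre line, 105 mm from its rear end; +x runs along the rail towards the dock (the way the sled must slide), z up.
- dock: Grey dock block 60 x 130 x 70 mm high clamped across the rail (fixed; at a different place along the rail each time), with two rubber bumpers towards the sled: the end stop. Origin on the bench, on the rail's centre line, under the face of the bumpers; +x as the tester's.
- sled (a joint): Position of the grey sled along the tester's +x, in m: about 0.004 at the start, 0.095 to 0.140 at the end stop (the dock's place varies). Button down: it slides with about 1.5 N of drag. Button up: a pin in a toothed rack locks it, within a play of 1.5 mm each way (teeth every 11 mm along most of the way, last notch at the end stop).
- lock (a joint): How far the locking button is pressed, in m: 0 up (locked), 0.006 fully down. Spring: 3 N to begin, 5.4 N fully down; the sled is free from 0.003 onwards. When let go it springs up again and locks the sled.
- button_top (a point): Centre of the top of the orange round locking button, 38 mm across, on the rear of the sled; moves with it. 45 mm above the bench when up, 39 mm when fully down; black deck round it at 36.5 mm. 22 mm ahead of this point (tester +x) a step of the sled, 90 wide, rises to 57 mm: a fingertip on the button can push against it. The sled ends 28 mm behind this point.
- button_home (a point): Point fixed to the dock, where button_top is when the sled touches the end stop and the button is up (128 mm before the bumpers' face, 45 mm above the bench).
- sled_nose (a point): Middle of the front face of the sled, 30 mm above the bench, 128 mm ahead of the button's centre; at the end stop it lies in the plane of the bumpers' face (dock x = 0). The sled is 156 long, 90 wide, with a dark steel hard drive 94.5 x 70 x 10 mm clipped into it ahead of the button, its top 53 mm above the bench.
- spare_drive_mid (a point): Bystander: centre of a spare dark steel hard drive, 94.5 x 70 x 10 mm, flat on the bench.
- screwdriver: Bystander: screwdriver 160 mm long lying along its x axis.
- tape: Bystander: yellow tape roll, 90 mm across, 20 high, lying flat; origin at the centre of its underside.
- screw_dish: Bystander: round steel dish, 84 mm across, 30 high; origin under its centre.
- carton: Bystander: cardboard carton 90 x 65 x 45 mm; origin under its centre.
- memory: Bystander: green memory stick 130 x 30 x 7 mm flat on the bench; origin under its centre.

How it is judged (in metres and radians):
On the way, in this order (a step that is already met when the one before it is completed fails the run):
1. the locking button is pressed down while the sled is still where it started (value of joint lock above 0.003 m and value of joint sled below 0.03 m), for 0.05 s.
2. the sled is at the end stop with the button still held down (value of joint lock above 0.003 m and x of sled_nose in the frame of dock above -0.004 m), for 0.1 s.
At the end, for the whole second after the job is handed in: The sled is at rest within 4 mm of the end stop, the button is released (within 1.5 mm of fully up), and every other loose thing is within 20 mm of where it started (x of sled_nose in the frame of dock above -0.004 m and value of joint lock below 0.0015 m and velocity of joint sled between -0.01 and 0.01 m/s and distance of each of spare_drive_mid, screwdriver, tape, screw_dish, carton, memory from where it was at the start of the episode below 0.02 m); the robot touches nothing.
It fails at once if a bystander is lifted, carried or pushed away (distance of any of spare_drive_mid, screwdriver, tape, screw_dish, carton, memory from where it was at the start of the episode above 0.02 m).
It also fails if it takes over 34 s, if anything falls off the work surface, if the arm or the gripper's body presses on something with over 40 N, if the wrist force passes 120 N, or if a joint passes its speed limit or range.

### The arm

A 6-joint arm with a two-finger parallel gripper is mounted at the origin on the work surface. World frame = base frame: x ahead of the robot, y to its left, z up, the work surface at z = 0. Lengths are in mm, angles in rad, forces in N, time in s.
With the tool pointing down it reaches from about 350 to 975 mm from the base axis. Payload 7.1 kg.
Tool frame: the origin (TCP) lies midway between the tips of the shut fingers; the grasp point (between the pads) lies 19 mm behind it (ctrl.grasp_offset is the distance from the TCP to the grasp point, in mm); z points along the fingers, y is the line along which they close (so a half turn about z gives the same grasp; the last joint's range is limited). The gripper opens to 88 mm and grips with 3 to 60 N. Pads are 20 mm wide; open, the fingers measure 115 mm over their backs; the gripper's body (75 mm by 178 mm) begins 61 mm behind the grasp point.
Start: joints at [-1.329, 0.423, 1.63, -0, 1.089, -0.019], TCP at [161.177, -603.843, 222.675] pointing down, gripper open.
Joint ranges: [-3, 3], [-0.9, 2.11], [0.09, 2.58], [-1.31, 4.45], [0.11, 2.69], [-2.54, 2.54]. Speed limits (rad/s): [2.39, 2.39, 3.01, 3.14, 3.14, 3.14].

### API

Orientations are given as a rotation vector (axis times angle).
In Python, from workcell import ctrl gives the robot as it stands. The module is installed in compiled form; this text tells all that it offers.
- The arm moves only by the tool servo_tool, never from a script. Its argument "rows" is a list of rows, each a list of 7 numbers: the turn, a rotation vector about the tool's x, y, z as a fraction of full scale, then the shift along the tool's x, y, z as a fraction of full scale, then the finger opening in mm, from 0 to 87.8. A call has 1 to 10 rows; each row is the pose to reach, as a shift and turn from the pose commanded when the call began, along the tool's axes at that moment; what a row does not reach only later rows make up. Full scale, the value 1, is 20 cm for a shift and 1.5 rad for a turn. A row lasts 1/8 s, in which the tool goes at most 62.5 mm and 10.7 degrees, less where a joint would pass 70% of its speed; a pose out of reach is approached as far as the arm can. A call with a number of a shift or a turn outside -1 to 1 is refused whole. A call with a gripper value outside its range is refused whole. The fingers move at their own pace and stop on an object; the grip force is fixed at half the most. Time passes only in rows, so rows that repeat a pose let the fingers close. It gives the time, the measured TCP pose, the force, the opening and the grip force at its end, in the units of the state.
- ctrl.get_obs(): the state, without advancing time (a new reading comes with each control period).
- ctrl.get_image(name): name is "scene" or "top"; returns (picture, depth): 400x640x3 uint8, red, green, blue; 400x640 float32, mm along the optical axis (not along the pixel's ray), 0 where there is no reading.
- ctrl.camera_info(name): a dict with "intrinsics" (3x3 intrinsics, pixels), "R" (3x3) and "t" (3): a world point X has camera coordinates R X + t. Camera axes: x right, y down, z forward; pixel columns grow to the right and rows downward; lengths in mm; the calibration is good to about 2 mm. A picture is of the moment at which its call begins. camera_info takes no time and is no camera call.
- ctrl.close_job(): hands the job in; it is judged then, once.
The state is a dict: "t": time; "qpos": joint angles; "qvel": joint speeds; "joint_torque": joint torques, N m; "ee_pos": TCP position; "orientation": TCP orientation; "ft_force": force on the tool from outside, world axes, zero at the start; "moment": the same for the moment, N m; "width": finger opening in mm; "grasp_force": force on a finger pad.
Only numpy, scipy, OpenCV 4.12 (cv2) and the standard library are available. Lean on these libraries where they do the work, as an engineer would, in place of code of your own. Each camera call takes 0.05 s, during which the arm holds its last target. There are 200 camera calls.

## Working session

There is one attempt and no reset: what is moved stays moved. The work goes in short steps, Python scripts to look and compute and a tool call to move; the robot and the scene stay as the last step left them, time stands still between calls to the robot, and variables do not carry over. Pictures are saved under pics/ and viewed, at most 10 in all, crops included, and the job is handed in when it is done.

Besides the shell and the picture viewer there is one more tool, called after "Call:" as name(argument=value, ...), one argument or row to a line, values as JSON. servo_tool: Moves the arm, as the interface text tells. Its arguments: {"type":"object","properties":{"rows":{"type":"array","items":{"type":"array","items":{"type":"number"}}}},"required":["rows"]}

```bash
mkdir -p pics; python3 - <<'E'
from workcell import ctrl
import cv2,numpy as np
for n in("top","scene"):
    im,d=ctrl.get_image(n); cv2.imwrite(f"pics/{n}0.png",im[:,:,::-1]); np.savez(f"{n}0.npz",im=im,d=d)
    c=ctrl.camera_info(n); print(n,c)
o=ctrl.get_obs();print(o['t'],o['ee_pos'],o['orientation'],o['ft_force'])
E
```

```text
top {'intrinsics': array([[371.53853904,   0.        , 323.10801449],
       [  0.        , 371.53853904, 196.43478663],
       [  0.        ,   0.        ,   1.        ]]), 'R': array([[ 0.00856506, -0.99991413,  0.00991793],
       [-0.982159  , -0.01027544, -0.18777143],
       [ 0.18785721, -0.00813271, -0.98216268]]), 't': array([ 22.56349511, 634.68707465, 856.84197849])}
scene {'intrinsics': array([[376.52436143,   0.        , 319.50809007],
       [  0.        , 376.52436143, 201.92644029],
       [  0.        ,   0.        ,   1.        ]]), 'R': array([[-0.67618648,  0.73647119, -0.0195457 ],
       [ 0.42197043,  0.36540935, -0.82970896],
       [-0.60391457, -0.56928569, -0.55785392]]), 't': array([ 395.01006193, -244.91316944, 1285.69946594])}
0.1 [ 161.07862327 -603.37430976  221.98427494] [-3.11356149e+00 -4.08316133e-01  1.99738697e-04] [-0.13566546  0.2036446  -0.36581155]
```

View pics/top0.png

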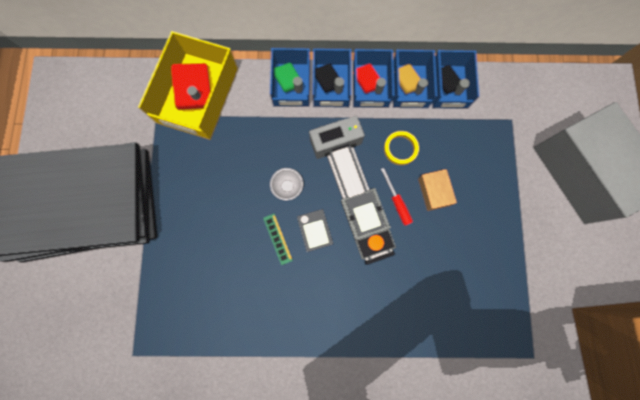

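View pics/scene0.png

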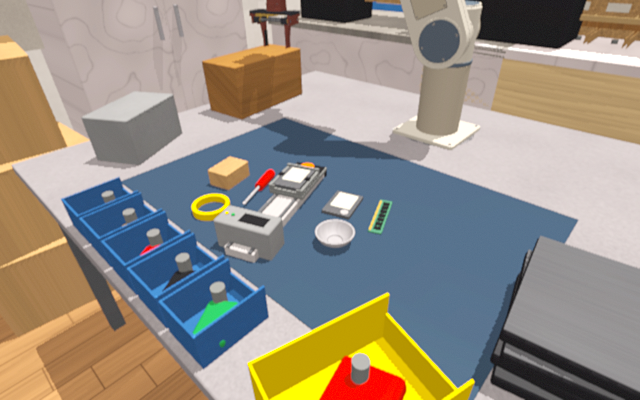

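Top view: the orange button is at about (376,242). The sled runs up-left to the dock at about (337,135), with the screwdriver to the right of the rail and the spare drive to the left.

```bash
cat > h.py <<'E'
import numpy as np
from workcell import ctrl
def world(n,u,v,z):
    c=ctrl.camera_info(n);K,R,t=c["intrinsics"],c["R"],c["t"]
    r=R.T@np.linalg.solve(K,[u,v,1]);o=-R.T@t
    return o+r*(z-o[2])/r[2]
E
python3 - <<'E'
import numpy as np,cv2
from h import *
for n in("top","scene"):
    f=np.load(n+"0.npz");im=f["im"];h=cv2.cvtColor(im,cv2.COLOR_RGB2HSV)
    m=cv2.inRange(h,(8,170,150),(18,255,255))
    k,l,s,c=cv2.connectedComponentsWithStats(m)
    for i in range(1,k):
        if s[i,4]>15: print(n,s[i],c[i],world(n,*c[i],45).round(1))
im=np.load("top0.npz")["im"][105:275,280:450,::-1]
cv2.imwrite("pics/crop.png",cv2.resize(im,None,fx=3.5,fy=3.5,interpolation=cv2.INTER_CUBIC))
E
```

```text
top [174  63  18   2  19] [182.42105263  63.57894737] [996.1 408.9  45. ]
top [198  63  13  44  55] [206.54545455  82.6       ] [941.9 340.7  45. ]
top [172  81   7  28  33] [174.18181818  95.09090909] [905.1 423.3  45. ]
top [368 235  16  16 204] [375.56862745 242.3872549 ] [ 523.8 -101.3   45. ]
scene [332 355  18  23  31] [340.25806452 363.51612903] [907.2 336.8  45. ]
```

View pics/crop.png

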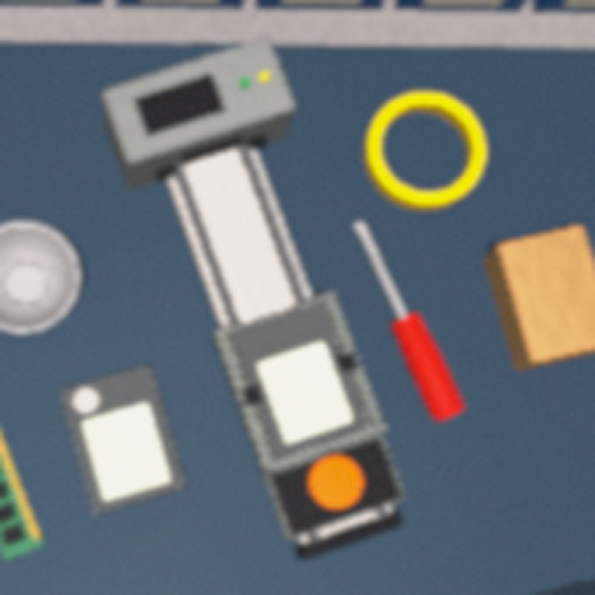

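The crop shows the rail edges from (168,178) to (220,325) and from (258,150) to (312,295). The sled's step edge runs from (270,468) to (388,430), and the dock's top front edge from about (128,165) to (295,105).

```bash
python3 - <<'E'
from h import *
p=lambda x,y,z:world("top",280+x/3.5-.36,105+y/3.5-.36,z)
for a,b in(((220,325,22),(168,178,22)),((312,295,22),(258,150,22)),((270,468,57),(218,330,57)),((388,430,57),(335,293,57)),((388,430,57),(270,468,57)),((295,108,70),(128,165,70)),((270,40,70),(103,93,70))):
    A,B=p(*a),p(*b);d=B-A;print(A.round(1),B.round(1),np.degrees(np.arctan2(d[1],d[0])).round(1))
from scipy.spatial.transform import Rotation as R
o=ctrl.get_obs();print(o['ee_pos'],R.from_rotvec(o['orientation']).as_matrix().round(3))
E
```

```text
[639.5 -21.6  22. ] [751.3  17.3  22. ] 19.2
[662.7 -89.6  22. ] [774.1 -50.5  22. ] 19.4
[532.3 -54.   57. ] [629.2 -18.   57. ] 20.4
[ 559.5 -136.6   57. ] [ 656.9 -101.3   57. ] 19.9
[ 559.5 -136.6   57. ] [532.3 -54.   57. ] 108.2
[790.1 -72.9  70. ] [745.9  46.9  70. ] 110.3
[841.9 -55.3  70. ] [799.8  65.6  70. ] 109.2
[ 161.07862327 -603.37430976  221.98427494] [[ 0.966  0.258 -0.   ]
 [ 0.258 -0.966  0.001]
 [ 0.    -0.001 -1.   ]]
```

Call:
servo_tool(
  rows=[
    [0,0,0,0.25,-0.2,0,0],
    [0,0,0,0.5,-0.4,0,0],
    [0,0,0,0.75,-0.6,0,0],
    [0,0,0,1,-0.8,0,0],
    [0,0,0,1,-0.8,0,0],
  ],
)

```text
t: 0.72
ee_pos: [314.5, -394.6, 222.5]
orientation: [-3.113, -0.415, 0.0]
ft_force: [0.0, -0.9, -0.6]
width: 41.0
grasp_force: 0.0
```

Call:
servo_tool(
  rows=[
    [0,0,0,0.25,-0.2,0,0],
    [0,0,0,0.5,-0.4,0,0],
    [0,0,0,0.75,-0.6,0,0],
    [0,0,-0.051,1,-0.8,0,0],
    [0,0,-0.051,1,-0.8,0,0],
    [0,0,-0.051,1,-0.8,0,0],
  ],
)

```text
t: 1.48
ee_pos: [465.0, -191.9, 222.4]
orientation: [3.097, 0.528, -0.001]
ft_force: [0.6, -0.1, 0.1]
width: 0.7
grasp_force: 0.0
```

```bash
cat > g.py <<'E'
import sys
from h import *
from scipy.spatial.transform import Rotation as R
o=ctrl.get_obs();M=R.from_rotvec(o['orientation']).as_matrix()
print(o['t'],o['ee_pos'].round(1),o['width'],o['ft_force'].round(1),np.degrees(np.arctan2(M[1,0],M[0,0])).round(2),M[:,2].round(4))
a=np.radians(19.4)
g=np.array([523.8+6*np.cos(a),-101.3+6*np.sin(a),60])
print((M.T@(g-o['ee_pos'])/200).round(4))
E
python3 g.py
```

```text
1.475 [ 465.  -191.9  222.4] 0.6706450305992561 [ 0.6 -0.1  0.1] 19.35 [-7.e-04 -2.e-04 -1.e+00]
[ 0.4582 -0.3302  0.8117]
```

Call:
servo_tool(
  rows=[
    [0,0,0,0.2,-0.15,0.1,0],
    [0,0,0,0.4,-0.3,0.3,0],
    [0,0,0,0.458,-0.33,0.5,0],
    [0,0,0,0.458,-0.33,0.7,0],
    [0,0,0,0.458,-0.33,0.81,0],
    [0,0,0,0.458,-0.33,0.81,0],
  ],
)

```text
t: 2.22
ee_pos: [527.8, -100.6, 59.1]
orientation: [-3.096, -0.523, 0.006]
ft_force: [0.5, -0.2, 0.3]
width: 0.6
grasp_force: 0.0
```

```bash
python3 g.py; python3 - <<'E'
from h import *
import cv2
a,_=ctrl.get_image("top");b,_=ctrl.get_image("scene")
r=lambda i:cv2.resize(i,(400,400),interpolation=cv2.INTER_CUBIC)
cv2.imwrite("pics/c1.png",np.hstack([r(a[190:280,330:420]),r(b[120:220,250:350])])[:,:,::-1])
E
```

```text
2.225 [ 527.8 -100.6   59.1] 0.6191195317183514 [ 0.5 -0.2  0.3] 19.17 [-4.e-03  6.e-04 -1.e+00]
[ 0.0098 -0.0033 -0.0047]
```

View pics/c1.png

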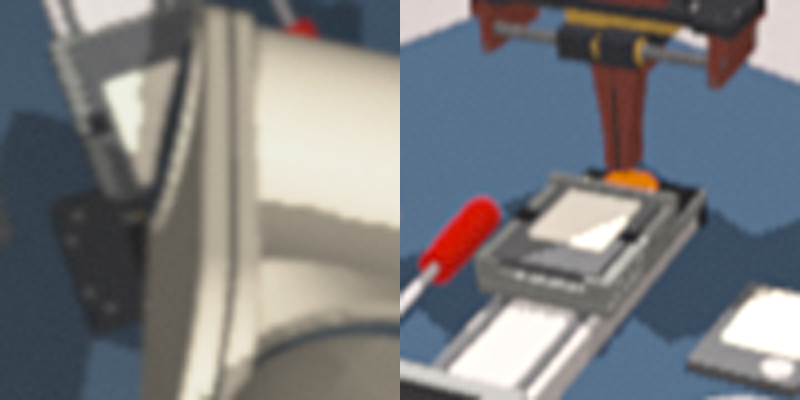

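The fingertip, at (625,170) in the right half, is just above the button at (632,183). I'll press now.

Call:
servo_tool(
  rows=[
    [0,0,0,0,0,0.03,0],
    [0,0,0,0,0,0.06,0],
    [0,0,0,0,0,0.075,0],
    [0,0,0,0,0,0.09,0],
    [0,0,0,0,0,0.1,0],
    [0,0,0,0,0,0.1,0],
  ],
)

```text
t: 3.08
ee_pos: [529.8, -98.9, 40.8]
orientation: [3.097, 0.527, 0.0]
ft_force: [-0.5, 0.1, 4.6]
width: 0.6
grasp_force: 2.3
```

Call:
servo_tool(
  rows=[
    [0,0,0,0,0,0.007,0],
    [0,0,0,0.02,0,0.007,0],
    [0,0,0,0.05,0,0.007,0],
    [0,0,0,0.1,0,0.007,0],
    [0,0,0,0.15,0,0.007,0],
    [0,0,0,0.2,0,0.007,0],
    [0,0,0,0.25,0,0.007,0],
    [0,0,0,0.3,0,0.007,0],
    [0,0,0,0.35,0,0.007,0],
    [0,0,0,0.4,0,0.007,0],
  ],
)

```text
t: 4.32
ee_pos: [605.1, -72.1, 39.3]
orientation: [-3.097, -0.527, 0.001]
ft_force: [-2.1, 1.5, 5.7]
width: 0.7
grasp_force: 3.0
```

Call:
servo_tool(
  rows=[
    [0,0,0,0.03,0,0,0],
    [0,0,0,0.06,0,0,0],
    [0,0,0,0.09,0,0,0],
    [0,0,0,0.12,0,0,0],
    [0,0,0,0.12,0,0,0],
  ],
)

```text
t: 4.95
ee_pos: [628.4, -63.8, 39.4]
orientation: [-3.096, -0.527, -0.001]
ft_force: [-0.5, 2.8, 4.8]
width: 0.3
grasp_force: 2.5
```

Call:
servo_tool(
  rows=[
    [0,0,0,0.02,0,0,0],
    [0,0,0,0.04,0,0,0],
    [0,0,0,0.06,0,0,0],
    [0,0,0,0.08,0,0,0],
    [0,0,0,0.1,0,0,0],
    [0,0,0,0.1,0,0,0],
  ],
)

```text
t: 5.7
ee_pos: [647.0, -57.2, 39.4]
orientation: [-3.096, -0.527, -0.0]
ft_force: [-0.1, 2.4, 5.7]
width: 0.1
grasp_force: 2.5
```

```bash
python3 g.py; python3 - <<'E'
from h import *
import cv2
a,_=ctrl.get_image("top");b,_=ctrl.get_image("scene")
r=lambda i:cv2.resize(i,(400,400),interpolation=cv2.INTER_CUBIC)
cv2.imwrite("pics/c2.png",np.hstack([r(a[110:240,290:420]),r(b[150:270,200:320])])[:,:,::-1])
E
```

```text
5.7 [647.  -57.2  39.4] 0.13607026823054505 [-0.1  2.4  5.7] 19.33 [ 1.e-04  7.e-04 -1.e+00]
[-0.6241  0.0041 -0.1032]
```

View pics/c2.png

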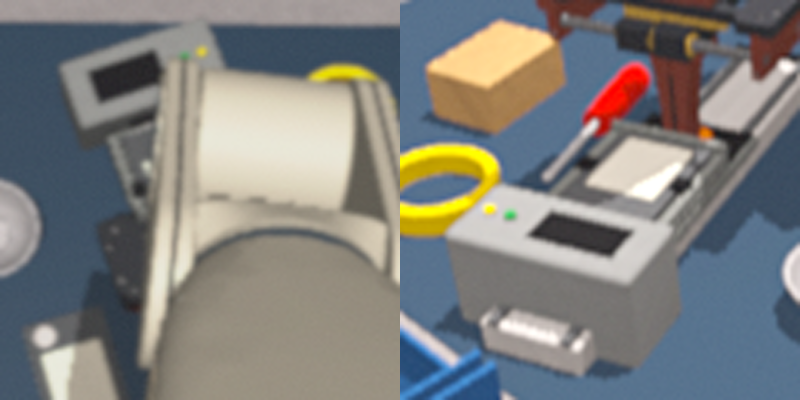

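The sled has followed the fingertip and is now close to the dock. I'll go on until it makes contact.

Call:
servo_tool(
  rows=[
    [0,0,0,0.015,0,0,0],
    [0,0,0,0.03,0,0,0],
    [0,0,0,0.03,0,0,0],
  ],
)

```text
t: 6.18
ee_pos: [651.6, -55.9, 39.3]
orientation: [-3.097, -0.528, 0.003]
ft_force: [-3.4, -0.5, 6.5]
width: 0.5
grasp_force: 3.5
```

Call:
servo_tool(
  rows=[
    [0,0,0,0.015,0,0,0],
    [0,0,0,0.03,0,0,0],
    [0,0,0,0.03,0,0,0],
  ],
)

```text
t: 6.55
ee_pos: [654.4, -54.9, 39.2]
orientation: [-3.097, -0.528, 0.012]
ft_force: [-13.4, -5.3, 14.8]
width: 0.4
grasp_force: 9.3
```

Call:
servo_tool(
  rows=[
    [0,0,0,0.015,0,0,0],
    [0,0,0,0.02,0,0,0],
    [0,0,0,0.02,0,0,0],
  ],
)

```text
t: 6.92
ee_pos: [654.5, -54.8, 39.2]
orientation: [-3.096, -0.528, 0.024]
ft_force: [-26.7, -11.4, 25.5]
width: 0.3
grasp_force: 16.6
```

That is a solid end stop. I'll ease the push but keep it slightly forward, then lift straight up.

Call:
servo_tool(
  rows=[
    [0,0,0,-0.02,0,0,0],
    [0,0,0,-0.03,0,0,0],
    [0,0,0,-0.03,0,-0.02,0],
    [0,0,0,-0.035,0,-0.04,0],
    [0,0,0,-0.04,0,-0.08,0],
    [0,0,0,-0.04,0,-0.3,0],
    [0,0,0,-0.3,0,-0.6,0],
    [0,0,0,-0.6,0,-0.8,0],
    [0,0,0,-0.9,0,-0.9,0],
    [0,0,0,-1,0,-0.9,0],
  ],
)

```text
t: 8.18
ee_pos: [472.6, -119.3, 221.4]
orientation: [3.095, 0.527, 0.006]
ft_force: [0.5, 0.7, -0.2]
width: 0.4
grasp_force: 0.0
```

Call:
servo_tool(
  rows=[
    [0,0,0,-0.2,0.3,0,0],
    [0,0,0,-0.2,0.6,0,0],
    [0,0,0,-0.2,0.9,0,0],
    [0,0,0,-0.2,1,0,0],
    [0,0,0,-0.2,1,0,0],
  ],
)

```text
t: 8.8
ee_pos: [502.3, -322.3, 219.5]
orientation: [3.097, 0.524, 0.002]
ft_force: [1.0, 0.6, 0.3]
width: 0.2
grasp_force: 0.0
```

```bash
python3 g.py; python3 - <<'E'
from h import *
import cv2
a,d=ctrl.get_image("top");b,_=ctrl.get_image("scene")
h=cv2.cvtColor(a,cv2.COLOR_RGB2HSV);m=cv2.inRange(h,(8,170,150),(18,255,255));m[:150]=0
v,u=np.nonzero(m);print(len(u),u.mean(),v.mean(),world("top",u.mean(),v.mean(),45),"ds",np.linalg.norm((world("top",u.mean(),v.mean(),45)-[523.8,-101.3,45])))
r=lambda i:cv2.resize(i,(400,400),interpolation=cv2.INTER_CUBIC)
cv2.imwrite("pics/c3.png",np.hstack([r(a[110:240,290:420]),r(b[150:270,200:320])])[:,:,::-1])
E
```

```text
8.8 [ 502.3 -322.3  219.5] 0.17621808734213695 [1.  0.6 0.3] 19.22 [ 1.5e-03 -7.0e-04 -1.0e+00]
[ 0.4945 -1.0087  0.7969]
191 357.83769633507853 195.06806282722513 [641.72487829 -58.77442429  45.        ] ds 125.35829254527188
```

View pics/c3.png

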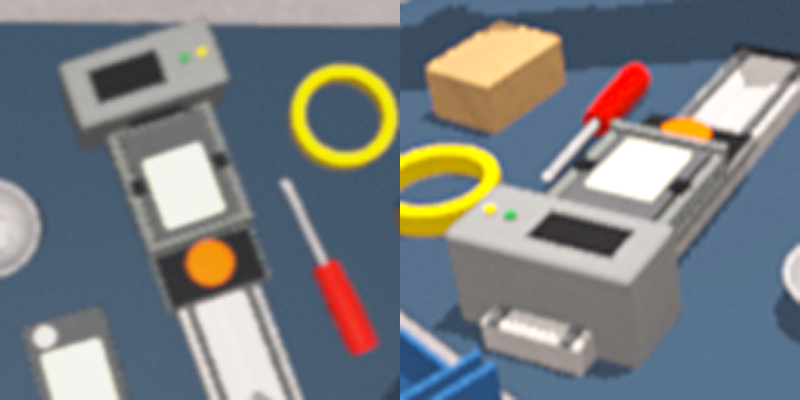

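The sled sits against the bumpers with the button up, at (210,262) in the left half, and the bystanders have not moved. I'll hand it in.

```bash
python3 -c "
from workcell import ctrl
print(ctrl.close_job())"
```

```text
the job is handed in; nothing more can be done
None
```

I pressed the button, slid the sled about 125 mm to the dock's end stop and released it; the last image shows it against the dock with the button up and the visible bystanders unmoved, and the job is handed in (no verdict was returned).

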